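# Load the top breadboard into the trainer dock

## Task

Take only the top breadboard from the stack of long ones, lay it flat between the guides of the blue trainer dock and slide it in under the hood until it is fully home against the back stop, then let go. Leave the other boards stacked as they are and do not disturb the other things on the bench.

Things in the scene. Friction and masses are not known exactly. Their poses are not given: they have to be found in the camera images.
- long_top: white solderless breadboard on a thin aluminium backing, one rigid slab 165 x 55 x 14 mm (x, y, z), 0.13 kg nominal; origin at the centre of its underside, x along its length, z up; the topmost of the stack of four long boards, which lies flat on the table; the boards of a stack are a little askew to each other (a few mm, few degrees). It is the same either way round.
- long_3: white solderless breadboard on a thin aluminium backing, one rigid slab 165 x 55 x 14 mm (x, y, z), 0.13 kg nominal; origin at the centre of its underside, x along its length, z up; third of the long stack, directly under the top one
- long_2: white solderless breadboard on a thin aluminium backing, one rigid slab 165 x 55 x 14 mm (x, y, z), 0.13 kg nominal; origin at the centre of its underside, x along its length, z up; second of the long stack
- long_bottom: white solderless breadboard on a thin aluminium backing, one rigid slab 165 x 55 x 14 mm (x, y, z), 0.13 kg nominal; origin at the centre of its underside, x along its length, z up; bottom of the long stack, on the table
- short_top: white solderless breadboard on a thin aluminium backing, one rigid slab 83 x 55 x 14 mm (x, y, z), 0.065 kg nominal; origin at the centre of its underside, x along its length, z up; topmost of the stack of three short boards (not to be taken)
- short_2: white solderless breadboard on a thin aluminium backing, one rigid slab 83 x 55 x 14 mm (x, y, z), 0.065 kg nominal; origin at the centre of its underside, x along its length, z up; middle of the short stack
- short_bottom: white solderless breadboard on a thin aluminium backing, one rigid slab 83 x 55 x 14 mm (x, y, z), 0.065 kg nominal; origin at the centre of its underside, x along its length, z up; bottom of the short stack, on the table
- dock: blue circuit-trainer dock, fixed to the table, 280 x 150 mm; origin under its centre, x (its depth) pointing from its open end, which faces the robot, to its hood, z up. Deck 20 mm above the table; the hood covers it from x = +40 to +140 mm: opening 64 mm wide, 22 mm high, back stop inside at x = +115 mm. Hood top 52 mm above the table, four knobs on it up to 61 mm.
- dock_home (a point): point on the deck (20 mm up), 32.5 mm along x from the dock's origin: where the centre of a long board's underside lies when it is fully home against the back stop, its front 75 mm under the hood, its rear 90 mm out on the open deck. Axes as the dock's. The board slides on the deck by plain friction (about 1 N), no latch.
- dock_mouth (a point): centre of the lower edge of the hood's opening, on the deck, 40 mm along x from the dock's origin; axes as the dock's
- dock_entry (a point): point on the deck midway between the open ends of the two low aluminium guides, 104 mm back (-x) from the dock's origin. The guides are 4 mm high, 5 mm thick; inner faces about 78 mm apart here, narrowing to 64 mm at x = -4 mm and straight from there to the hood. Axes as the dock's.
- battery: bystander: 9 V block battery standing upright, 27 x 18 x 47 mm, origin at the centre of its underside
- solder_spool: bystander: steel-coloured spool of solder standing on end, 40 mm diameter, 40 mm high, origin at the centre of its underside
- screwdriver: bystander: screwdriver with black handle lying near the robot, lying along its own x
- multimeter: bystander: black multimeter lying on its back, 85 x 170 x 43 mm, origin at the centre of its underside
- parts_bin: bystander: grey divided parts tray, 120 x 160 x 50 mm, origin at the centre of its underside
- mug: bystander: white mug, 80 mm diameter, 90 mm high, origin at the centre of its underside
There are look-alikes about, which are no part of the job. Leave any red look-alike of the long_top alone.

How it is judged (in metres and radians):
At the end, for the whole second after the job is handed in: The top long board rests flat (within 0.06 rad) and still on the dock's deck (within 3 mm of its height), right way up, in the channel (within 7 mm of the centre line and 0.09 rad of its direction), its front end under the hood within 6 mm of the back stop (x of long_top in the frame of dock_home between -0.006 and 0.004 m and y of long_top in the frame of dock_home between -0.007 and 0.007 m and z of long_top in the frame of dock_home between -0.003 and 0.003 m and angle between the x axis of long_top and the x axis of dock, either way round below 0.09 rad and angle between long_top's own z axis and vertical below 0.06 rad and linear speed of long_top below 0.01 m/s and angular speed of long_top below 0.1 rad/s); the robot touches nothing.
It fails at once if another long board is moved by more than 20 mm (distance of any of long_bottom, long_2, long_3 from where it was at the start of the episode above 0.02 m).
It fails at once if a short board is moved by more than 20 mm (distance of any of short_bottom, short_2, short_top from where it was at the start of the episode above 0.02 m).
It fails at once if a bystander is moved by more than 20 mm (distance of any of battery, solder_spool, screwdriver, multimeter, parts_bin, mug from where it was at the start of the episode above 0.02 m).
It also fails if it takes over 53 s, if anything falls off the work surface, if the arm or the gripper's body presses on something with over 40 N, if the wrist force passes 120 N, or if a joint passes its speed limit or range.

## Robot

A 6-joint arm with a two-finger parallel gripper is mounted at the origin on the work surface. World frame = base frame: x ahead of the robot, y to its left, z up, the work surface at z = 0. Lengths are in m, angles in degrees, forces in N, time in s.
With the tool pointing down it reaches from about 0.4 to 0.825 m from the base axis. Payload 7 kg.
Tool frame: the origin (TCP) lies between the finger pads; the fingertips stand 11 mm ahead of it and the grasp point (between the pads) lies 8 mm behind it; z points along the fingers, y is the direction in which the jaws open and shut (so a half turn about z gives the same grasp; the last joint's range is limited). The gripper opens to 88 mm and grips with 3 to 60 N. Pads are 19 mm wide; open, the fingers measure 130 mm over their backs; the gripper's body (78 mm by 193 mm) begins 47 mm behind the grasp point.
Start: joints at [-58.608, 20.546, 0.682, 0, -70.136, -16.507], TCP at [0.173, -0.652, 0.238] pointing down, gripper open.
Joint ranges: [-176.03, 176.03], [-82.01, 121.73], [-58.28, 71.71], [-173.87, 95.51], [-174.79, -0.11], [-173.66, 173.66]. Speed limits (degrees/s): [136.94, 136.94, 172.46, 180, 180, 180].

## Interface

Orientations are given as [roll, pitch, yaw] about the fixed x, y, z axes, in that order (R = Rz(yaw) Ry(pitch) Rx(roll)).
In Python, from plant import r gives the robot as it stands.
- The arm moves only by the shell command python3 -m inch 'ROWS' [OPENING] [FORCE]. ROWS is JSON, a list of rows, each an object of numbers: "x", "y", "z": the shift along the tool's x, y, z as a fraction of full scale; "yaw": the turn about the tool's z as a fraction of full scale. In form: [{"x": .., "y": .., "z": .., "yaw": ..}, ...]. A call has 1 to 5 rows; each row shifts and turns the pose as measured when the row begins, along the tool's axes as they then stand; what a row does not reach is not made up. Full scale, the value 1, is 0.025 m for a shift and 4 degrees for a turn. A row lasts 1/12 s, in which the tool goes at most 41.7 mm and 7.16 degrees, less where a joint would pass 70% of its speed; a pose out of reach is approached as far as the arm can. A call with a number of a shift or a turn outside -1 to 1 is refused whole. A call with a gripper value outside its range is refused whole. OPENING is the opening, from -1 (shut) to 1 (fully open), set as the call begins (- or left out, the last holds). The fingers move at their own pace and stop on an object; FORCE is the grip in N (left out, the last holds). Time passes only in rows, so rows that do not move let the fingers close. It gives the time, the measured TCP pose, the force and the opening at its end, in the units of the state.
- r.get_state(): the state, without advancing time (a new reading comes with each control period).
- r.capture(name): name is "scene" or "top" or "wrist"; returns (picture, depth): 420x560x3 uint8, red, green, blue; 420x560 float32, m along the optical axis (not along the pixel's ray), 0 where there is no reading.
- r.camera_info(name): a dict with "mtx" (3x3 intrinsics, pixels), "k1" (the pictures are not rectified: a ray, as slopes to the right and down, at radius r is drawn at 1 + k1 r^2 times it, then the intrinsics apply), "pose" (4x4, takes a point from camera to world coordinates). Camera axes: x right, y down, z forward; pixel columns grow to the right and rows downward; lengths in m; the calibration is good to about 2 mm. A picture is of the moment at which its call begins: read the wrist's pose just before it. camera_info takes no time and is no camera call; for the wrist camera it gives the pose at the moment of the call.
- r.close_job(): hands the job in, once; it reports no verdict.
The state is a dict: "time_s": time; "joints": joint angles; "qd": joint speeds; "joint_torque": joint torques, N m; "tcp_pos": TCP position; "eef_rot": TCP orientation; "contact_force": force on the tool from outside, world axes, zero at the start; "moment": the same for the moment, N m; "gripper_width": finger opening in m.
Only numpy, scipy, OpenCV 4.12 (cv2) and the standard library are available. Lean on these libraries where they do the work, as an engineer would, in place of code of your own. Each camera call takes 0.05 s, during which the arm holds its last target. There are 200 camera calls.

## Working session

There is one attempt and no reset: what is moved stays moved. The work goes in short steps, Python scripts to look and compute and a shell command to move; the robot and the scene stay as the last step left them, time stands still between calls to the robot, and variables do not carry over. Pictures are saved under pics/ and viewed, about 8 in all and at most 12, crops included, and the job is handed in when it is done.

```bash
ls; mkdir -p pics
python3 - <<'E'
from plant import r
import cv2,numpy as np
for n in ("top","scene"):
    i,d=r.capture(n); cv2.imwrite(f"pics/{n}0.png",i[:,:,::-1]); np.save(f"pics/{n}0.npy",d)
    c=r.camera_info(n); print(n,c)
s=r.get_state();print(s)
E
```

```text
pics
top {'mtx': array([[522.76079725,   0.        , 271.04230024],
       [  0.        , 522.76079725, 209.29367432],
       [  0.        ,   0.        ,   1.        ]]), 'k1': 0.047386895649176725, 'pose': array([[-1.83416566e-02, -9.96202576e-01,  8.51117598e-02,
         3.66461529e-01],
       [-9.99830432e-01,  1.84147174e-02,  7.33446900e-05,
        -1.21401645e-02],
       [-1.64037518e-03, -8.50959823e-02, -9.96371408e-01,
         1.85768487e+00],
       [ 0.00000000e+00,  0.00000000e+00,  0.00000000e+00,
         1.00000000e+00]])}
scene {'mtx': array([[401.78579895,   0.        , 282.71867646],
       [  0.        , 401.78579895, 203.71127201],
       [  0.        ,   0.        ,   1.        ]]), 'k1': -0.04703225221387404, 'pose': array([[ 0.29821401,  0.63573582, -0.71197498,  1.34004099],
       [ 0.95442464, -0.20792009,  0.21410942, -0.23540427],
       [-0.01191688, -0.7433769 , -0.66876661,  0.82990686],
       [ 0.        ,  0.        ,  0.        ,  1.        ]])}
{'time_s': 0.1, 'joints': array([-5.86087813e+01,  2.05878867e+01,  6.41319681e-01, -1.85187915e-02,
       -7.01359663e+01, -1.65046567e+01]), 'qd': array([ 0.04135801, -0.10081036,  0.05145997,  0.06478408, -0.0125878 ,
        0.09523546]), 'joint_torque': array([ 4.11307274e-04, -5.84163344e+01,  2.93749702e+01,  7.01556131e+00,
        1.01276982e-02, -4.60411741e-05]), 'tcp_pos': array([ 0.17326716, -0.65196466,  0.23672508]), 'eef_rot': array([ 1.79915921e+02, -6.75680257e-03, -1.65119738e+02]), 'contact_force': array([-0.81851033, -0.03594721, -0.59730752]), 'moment': array([-0.01177428,  0.04083905, -0.00124273]), 'gripper_width': 0.08727894248024021}
```

View pics/top0.png

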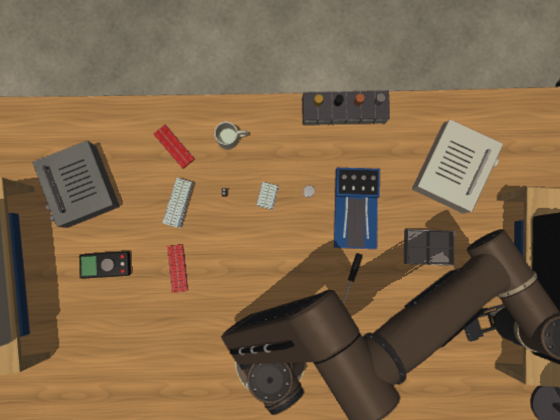

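View pics/scene0.png

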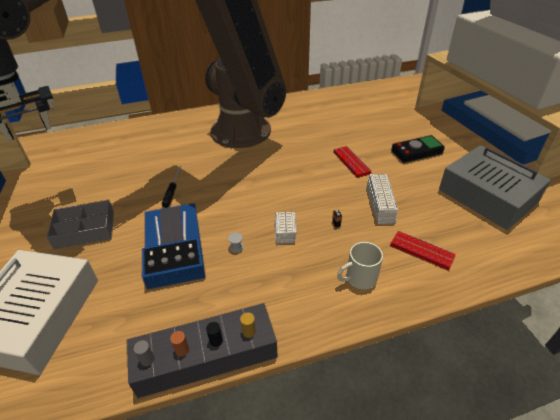

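The top picture shows the long stack at about (178,203), the dock at (357,208) with its hood towards the top of the image, and red look-alikes at (174,146) and (177,268). I'll measure both from the depth.

```bash
cat > h.py <<'E'
from plant import r
import cv2,numpy as np
def cloud(n,d,info):
    K=info["mtx"];k=info["k1"]
    v,u=np.mgrid[:d.shape[0],:d.shape[1]]
    p=cv2.undistortPoints(np.stack([u.ravel(),v.ravel()],1).astype(float)[:,None],K,np.array([k,0,0,0,0.]))[:,0]
    P=np.c_[p,np.ones(len(p))]*d.ravel()[:,None]
    T=info["pose"];return (P@T[:3,:3].T+T[:3,3]).reshape(*d.shape,3)
def rect(P):
    c=P[:,:2].mean(0)
    (x,y),(w,h),a=cv2.minAreaRect(((P[:,:2]-c)*1000).astype(np.float32))
    if w<h: w,h,a=h,w,a+90
    return c+np.array([x,y])/1000,w,h,a
E
python3 - <<'E'
from h import *
for n in("top","scene"):
    d=np.load(f"pics/{n}0.npy");W=cloud(n,d,r.camera_info(n));im=cv2.imread(f"pics/{n}0.png").astype(int)
    X,Y,Z=W[...,0],W[...,1],W[...,2]
    print(n,"table z",np.median(Z[(X>.45)&(X<.6)&(abs(Y)<.1)&(d>0)]))
    if n=="top":
        hsv=cv2.cvtColor(im.astype(np.uint8),cv2.COLOR_BGR2HSV)
    white=(im.min(2)>110)&(im.max(2)-im.min(2)<45)
    if n=="top": cx=W[203,178];dk=W[208,357];print(cx,dk)
    m=(np.hypot(X-cx[0],Y-cx[1])<.12)&(Z>.045)&(Z<.065)
    m2=m
    print("stack",m2.sum(),np.median(Z[m2]),rect(W[m2]))
    near=(np.hypot(X-dk[0],Y-dk[1])<.2)&(abs(Y-dk[1])<.1)
    for lo,hi in((.012,.028),(.012,.07),(.046,.056)):
        mm=near&(Z>lo)&(Z<hi);print("dock",lo,hi,mm.sum(),np.median(Z[mm]),rect(W[mm]))
im=cv2.imread("pics/top0.png")
a=cv2.resize(im[165:240,140:215],None,fx=7,fy=7,interpolation=cv2.INTER_CUBIC)[:,:390]
b=cv2.resize(im[160:255,330:386],None,fx=5.5,fy=5.5,interpolation=cv2.INTER_CUBIC)
b=cv2.copyMakeBorder(b,0,max(0,525-len(b)),0,0,cv2.BORDER_CONSTANT)[:525]
cv2.imwrite("pics/crop1.png",np.hstack([a,b]))
E
```

```text
top table z 0.001422241970153948
[0.54792297 0.30890759 0.05828296] [ 0.52223991 -0.31456155  0.0220776 ]
stack 745 0.05610903665104128 (array([0.55033833, 0.31326164]), 163.81398010253906, 59.86092758178711, 162.79915618896484)
dock 0.012 0.028 2078 0.020214962325955876 (array([ 0.51914591, -0.31721072]), 392.9972229003906, 190.8995361328125, 179.81764221191406)
dock 0.012 0.07 3472 0.024269617966769963 (array([ 0.51914591, -0.31721072]), 392.9972229003906, 190.8995361328125, 179.81764221191406)
dock 0.046 0.056 832 0.05196006727159019 (array([ 0.61086493, -0.31612912]), 147.28929138183594, 99.36431884765625, 88.69009399414062)
scene table z 0.000717956529763697
stack 758 0.05625087216921554 (array([0.55408813, 0.31289554]), 170.86383056640625, 56.05109786987305, 162.3358917236328)
dock 0.012 0.028 2214 0.020372606714713082 (array([ 0.49500148, -0.31073202]), 344.23553466796875, 149.39817810058594, 176.9825897216797)
dock 0.012 0.07 4317 0.02583977859095088 (array([ 0.49530729, -0.30965611]), 344.8629150390625, 149.7412109375, 176.5738983154297)
dock 0.046 0.056 1668 0.052171931430540164 (array([ 0.613096  , -0.31614909]), 149.04319763183594, 106.67255401611328, 88.36595153808594)
```

View pics/crop1.png

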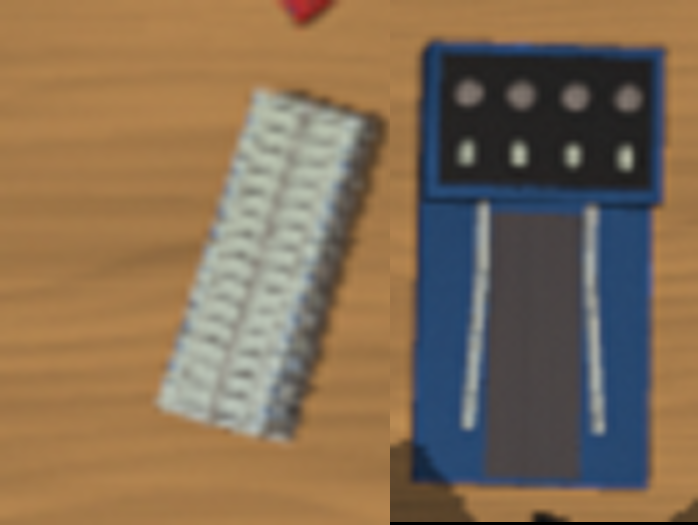

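```bash
cat > need.py <<'E'
import sys
from h import *
from scipy.spatial.transform import Rotation as R
x,y,z,yaw=map(float,sys.argv[1:5]);s=r.get_state()
Rt=R.from_euler("xyz",s["eef_rot"],degrees=True)
d=Rt.inv().apply(np.array([x,y,z])-s["tcp_pos"])/.025
dy=-((yaw-s["eef_rot"][2]+180)%360-180)/4
c=np.cos(np.radians(yaw));n=np.sin(np.radians(yaw));D=(np.array([x,y,z])-s["tcp_pos"])/.025
print("t",round(s["time_s"],2),"tcp",s["tcp_pos"].round(4),"rot",s["eef_rot"].round(2),"F",s["contact_force"].round(1),"w",round(s["gripper_width"],4),"j",s["joints"].round(0))
print("units xyz",d.round(2),"yaw",round(dy,2),"| xy in final yaw axes",round(c*D[0]+n*D[1],2),round(n*D[0]-c*D[1],2))
E
python3 need.py .43 -.31 .24 -181.5
python3 -m inch '[{"yaw":1},{"yaw":1},{"yaw":1},{"yaw":1},{"yaw":0}]' 1 40
python3 need.py .43 -.31 .24 -181.5
```

```text
t 0.1 tcp [ 0.1733 -0.652   0.2367] rot [ 1.7992e+02 -1.0000e-02 -1.6512e+02] F [-0.8 -0.  -0.6] w 0.0873 j [-59.  21.   1.  -0. -70. -17.]
units xyz [-13.44  10.58  -0.12] yaw 4.1 | xy in final yaw axes -9.91 13.94
t 0.1 tcp [ 0.1733 -0.652   0.2367] rot [ 1.7992e+02 -1.0000e-02 -1.6512e+02] F [-0.8 -0.  -0.6] w 0.0873 j [-59.  21.   1.  -0. -70. -17.]
units xyz [-13.44  10.58  -0.12] yaw 4.1 | xy in final yaw axes -9.91 13.94validation failed for argument at $[0]...
```

```bash
python3 -m inch '[{"x":0,"y":0,"z":0,"yaw":1},{"x":0,"y":0,"z":0,"yaw":1},{"x":0,"y":0,"z":0,"yaw":1},{"x":0,"y":0,"z":0,"yaw":1},{"x":0,"y":0,"z":0,"yaw":0}]' 1 40
python3 need.py .43 -.31 .24 -181.5
```

```text
time_s: 0.52
tcp_pos: [0.1729, -0.6506, 0.2338]
eef_rot: [179.7, -0.1, 178.2]
contact_force: [0.0, -0.6, 0.1]
gripper_width: 0.0877
t 0.52 tcp [ 0.1729 -0.6506  0.2338] rot [ 1.7965e+02 -1.4000e-01  1.7815e+02] F [ 0.  -0.6  0.1] w 0.0877 j [-59.  21.   0.  -0. -70. -33.]
units xyz [-9.84 13.95 -0.19] yaw -0.09 | xy in final yaw axes -9.92 13.89
```

```bash
python3 -m inch '[{"x":-0.66,"y":0.93,"z":0,"yaw":0},{"x":-0.66,"y":0.93,"z":0,"yaw":0},{"x":-0.66,"y":0.93,"z":0,"yaw":0},{"x":-0.66,"y":0.93,"z":0,"yaw":0},{"x":-0.66,"y":0.93,"z":0,"yaw":0}]'
python3 -m inch '[{"x":-0.66,"y":0.93,"z":0,"yaw":0},{"x":-0.66,"y":0.93,"z":0,"yaw":0},{"x":-0.66,"y":0.93,"z":0,"yaw":0},{"x":-0.66,"y":0.93,"z":0,"yaw":0},{"x":-0.66,"y":0.93,"z":0,"yaw":0}]'
python3 -m inch '[{"x":-0.66,"y":0.93,"z":0,"yaw":0},{"x":-0.66,"y":0.93,"z":0,"yaw":0},{"x":-0.66,"y":0.93,"z":0,"yaw":0},{"x":0,"y":0,"z":0,"yaw":0},{"x":0,"y":0,"z":0,"yaw":0}]'
python3 need.py .43 -.31 .24 -181.5
python3 - <<'E'
from h import *
c=r.camera_info("wrist");i,d=r.capture("wrist");cv2.imwrite("pics/w1.png",i[:,:,::-1]);np.savez("pics/w1",d=d,**c)
print(c["pose"].round(3))
E
```

```text
time_s: 0.93
tcp_pos: [0.2573, -0.5356, 0.2303]
eef_rot: [179.4, -0.4, 178.4]
contact_force: [-0.2, -0.4, 1.2]
gripper_width: 0.0875
time_s: 1.35
tcp_pos: [0.345, -0.4147, 0.2299]
eef_rot: [179.3, -0.4, 179.1]
contact_force: [0.1, 0.4, 1.0]
gripper_width: 0.0876
time_s: 1.77
tcp_pos: [0.3996, -0.3374, 0.2302]
eef_rot: [179.3, -0.4, -179.9]
contact_force: [0.3, -0.6, -0.4]
gripper_width: 0.0874
t 1.77 tcp [ 0.3996 -0.3374  0.2302] rot [ 179.27   -0.38 -179.85] F [ 0.3 -0.6 -0.4] w 0.0874 j [-19.   7. -18.  -1. -65. -70.]
units xyz [-1.22  1.1  -0.39] yaw 0.41 | xy in final yaw axes -1.19 1.13
[[-0.002  0.963  0.269  0.326]
 [ 1.    -0.001  0.013 -0.34 ]
 [ 0.013  0.269 -0.963  0.377]
 [ 0.     0.     0.     1.   ]]
```

View pics/w1.png

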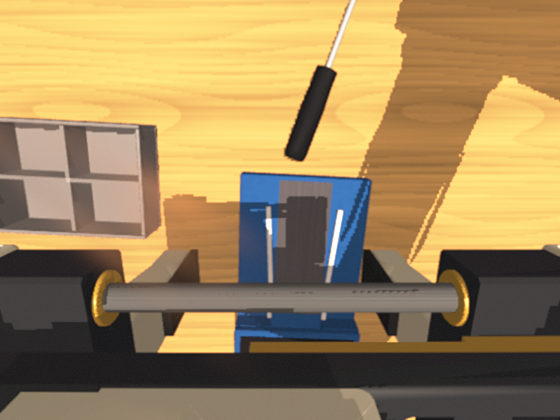

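Wrist view: dock's front edge runs from (240,173) to (370,181), the left guide from (267,205) to (270,318), the right from (340,212) to (324,318). I'll turn these into a dock pose while moving on towards the stack.

```bash
python3 - <<'E'
from h import *
def onplane(px,z,c):
    p=cv2.undistortPoints(np.array(px,float)[:,None],c["mtx"],np.array([float(c["k1"]),0,0,0,0]))[:,0]
    R=c["pose"][:3,:3];t=c["pose"][:3,3];v=np.c_[p,np.ones(len(p))]@R.T
    return t+v*((z-t[2])/v[:,2])[:,None]
c=dict(np.load("pics/w1.npz"))
print("front",onplane([(240,173),(370,181)],.02,c)[:,:2].round(4).tolist())
print("guides",onplane([(267,205),(270,318),(340,212),(324,318)],.024,c)[:,:2].round(4).tolist())
print("deck front depthcheck",cloud("w",c["d"],c)[185:200,300:310].mean((0,1)))
t=r.camera_info("top")
f=lambda l:[(330+u/5.5-.4+0,160+v/5.5-.4) for u,v in l]
print("top front",onplane(f([(414-390,478),(648-390,487)]),.02,t)[:,:2].round(4).tolist())
print("top guides",onplane(f([(469-390,428),(484-390,205),(598-390,432),(592-390,208)]),.024,t)[:,:2].round(4).tolist())
print("top hood",onplane(f([(428-390,45),(664-390,50),(662-390,203),(432-390,198)]),.052,t)[:,:2].round(4).tolist())
E
python3 need.py .48 .27 .22 162.6
```

```text
front [[0.3784, -0.3797], [0.3874, -0.2332]]
guides [[0.4143, -0.3497], [0.5611, -0.3472], [0.4226, -0.2661], [0.5615, -0.279]]
deck front depthcheck [ 0.4001968 -0.3070325  0.0195555]
top front [[0.3886, -0.23], [0.3803, -0.3783]]
top guides [[0.4196, -0.2654], [0.5621, -0.2793], [0.4156, -0.3471], [0.5589, -0.3482]]
top hood [[0.6617, -0.2429], [0.6555, -0.3918], [0.5582, -0.3871], [0.5642, -0.2426]]
t 1.82 tcp [ 0.3995 -0.3377  0.2302] rot [ 179.26   -0.37 -179.9 ] F [0.5 0.8 0.2] w 0.0875 j [-19.   7. -18.  -1. -65. -71.]
units xyz [-3.27 24.3   0.7 ] yaw 4.37 | xy in final yaw axes 4.2 24.16
```

```bash
M='python3 -m inch'
python3 -m inch '[{"x":0,"y":1,"z":0,"yaw":0},{"x":0,"y":1,"z":0,"yaw":0},{"x":0,"y":1,"z":0,"yaw":0},{"x":0,"y":1,"z":0,"yaw":0},{"x":0,"y":1,"z":0,"yaw":0}]' >/dev/null
python3 -m inch '[{"x":0,"y":1,"z":0,"yaw":0},{"x":0,"y":1,"z":0,"yaw":0},{"x":0,"y":1,"z":0,"yaw":0},{"x":0,"y":1,"z":0,"yaw":0},{"x":0,"y":1,"z":0,"yaw":0}]' >/dev/null
python3 -m inch '[{"x":0,"y":1,"z":0,"yaw":0.5},{"x":0,"y":1,"z":0,"yaw":0.5},{"x":0,"y":1,"z":0,"yaw":0.5},{"x":0,"y":1,"z":0,"yaw":0.5},{"x":0,"y":1,"z":0,"yaw":0.5}]'
python3 need.py .48 .27 .22 162.6
```

```text
time_s: 3.07
tcp_pos: [0.4026, 0.0378, 0.2337]
eef_rot: [179.3, -0.6, 169.4]
contact_force: [0.2, -0.4, 0.5]
gripper_width: 0.0879
t 3.07 tcp [0.4026 0.0378 0.2337] rot [179.33  -0.62 169.38] F [ 0.2 -0.4  0.5] w 0.0879 j [  33.   -6.  -30.   -1.  -65. -133.]
units xyz [-1.34  9.69  0.65] yaw 1.7 | xy in final yaw axes -0.18 9.79
```

```bash
python3 -m inch '[{"x":-0.1,"y":1,"z":0,"yaw":0.34},{"x":-0.1,"y":1,"z":0,"yaw":0.34},{"x":-0.1,"y":1,"z":0,"yaw":0.34},{"x":-0.1,"y":1,"z":0,"yaw":0.34},{"x":-0.1,"y":1,"z":0,"yaw":0.34}]' >/dev/null
python3 -m inch '[{"x":0,"y":1,"z":0,"yaw":0},{"x":0,"y":1,"z":0,"yaw":0},{"x":0,"y":1,"z":0,"yaw":0},{"x":0,"y":1,"z":0,"yaw":0},{"x":0,"y":0,"z":0,"yaw":0}]'
python3 need.py .48 .27 .22 162.6
python3 - <<'E'
from h import *
c=r.camera_info("wrist");i,d=r.capture("wrist");cv2.imwrite("pics/w2.png",i[:,:,::-1]);np.savez("pics/w2",d=d,**c)
W=cloud("w",d,c);X,Y,Z=W[...,0],W[...,1],W[...,2]
for n,W in(("w",W),):
    m=(np.hypot(X-.552,Y-.313)<.12)&(Z>.048)&(Z<.064)&(d>0)
    k=cv2.connectedComponentsWithStats(m.astype(np.uint8));b=1+k[2][1:,4].argmax();m=k[1]==b
    print(m.sum(),np.median(Z[m]),rect(W[m]),k[2][b])
E
```

```text
time_s: 3.9
tcp_pos: [0.4801, 0.2575, 0.236]
eef_rot: [179.4, -0.6, 162.2]
contact_force: [0.2, 0.4, 1.3]
gripper_width: 0.0874
t 3.9 tcp [0.4801 0.2575 0.236 ] rot [179.38  -0.61 162.24] F [0.2 0.4 1.3] w 0.0874 j [  48.    8.  -16.   -1.  -66. -156.]
units xyz [0.15 0.47 0.65] yaw -0.09 | xy in final yaw axes 0.15 0.48
5455 0.0553010409425036 (array([0.53520962, 0.31805195]), 130.42562866210938, 53.283267974853516, 162.45821380615234) [ 321  168   56  115 5455]
```

View pics/w2.png

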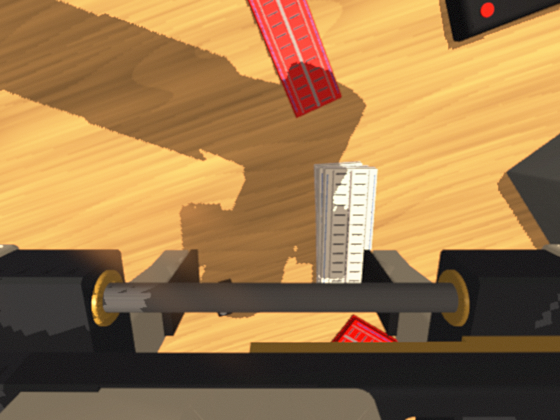

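Wrist view: the white stack runs from (316,165)–(377,168) at its near end, and its yaw of 162.5° and centre (0.552, 0.313) agree with the other views. Red boards sit at (298,60) and (360,330). Moving above the grip point.

```bash
python3 need.py .5231 .3218 .11 162.5
python3 -m inch '[{"x":-0.25,"y":0.86,"z":0.6,"yaw":0},{"x":-0.25,"y":0.86,"z":0.6,"yaw":0},{"x":-0.25,"y":0.86,"z":0.6,"yaw":0},{"x":0,"y":0,"z":0.7,"yaw":0},{"x":0,"y":0,"z":0.7,"yaw":0}]'>/dev/null
python3 -m inch '[{"x":0,"y":0,"z":0.7,"yaw":0},{"x":0,"y":0,"z":0,"yaw":0},{"x":0,"y":0,"z":0,"yaw":0}]' >/dev/null
python3 need.py .5231 .3218 .056 162.5
```

```text
t 3.95 tcp [0.4793 0.2559 0.2357] rot [179.44  -0.66 162.23] F [0.3 0.1 0.2] w 0.0874 j [  48.    8.  -16.   -1.  -66. -156.]
units xyz [-0.92  3.    5.05] yaw -0.07 | xy in final yaw axes -0.88 3.04
t 4.62 tcp [0.5207 0.3055 0.1355] rot [179.49  -0.63 162.1 ] F [ 0.4 -0.1  0.5] w 0.0876 j [  48.   19.  -16.   -1.  -55. -156.]
units xyz [0.07 0.62 3.19] yaw -0.1 | xy in final yaw axes 0.1 0.65
```

```bash
python3 -m inch '[{"x":0.08,"y":0.66,"z":0.8,"yaw":-0.1},{"x":0,"y":0,"z":0.8,"yaw":0},{"x":0,"y":0,"z":0.6,"yaw":0},{"x":0,"y":0,"z":0.3,"yaw":0},{"x":0,"y":0,"z":0,"yaw":0}]' >/dev/null
python3 need.py .5231 .3218 .056 162.5
```

```text
t 5.03 tcp [0.5273 0.3214 0.0785] rot [179.07  -0.36 162.45] F [0.5 0.1 0.9] w 0.0877 j [  49.   23.  -18.   -1.  -48. -156.]
units xyz [ 0.16 -0.05  0.9 ] yaw -0.01 | xy in final yaw axes 0.17 -0.03
```

```bash
python3 -m inch '[{"x":0.16,"y":-0.03,"z":0.5,"yaw":0},{"x":0,"y":0,"z":0.3,"yaw":0},{"x":0,"y":0,"z":0,"yaw":0},{"x":0,"y":0,"z":0,"yaw":0}]' >/dev/null
python3 need.py .5231 .3218 .0565 162.5
python3 - <<'E'
from h import *
i,d=r.capture("wrist");cv2.imwrite("pics/w3.png",i[:,:,::-1])
E
```

```text
t 5.37 tcp [0.5257 0.3225 0.0631] rot [ 1.7881e+02 -1.7000e-01  1.6247e+02] F [-0.2  0.1 -0.9] w 0.0881 j [  49.   24.  -19.   -1.  -46. -156.]
units xyz [ 0.09 -0.06  0.26] yaw -0.01 | xy in final yaw axes 0.09 -0.06
```

View pics/w3.png

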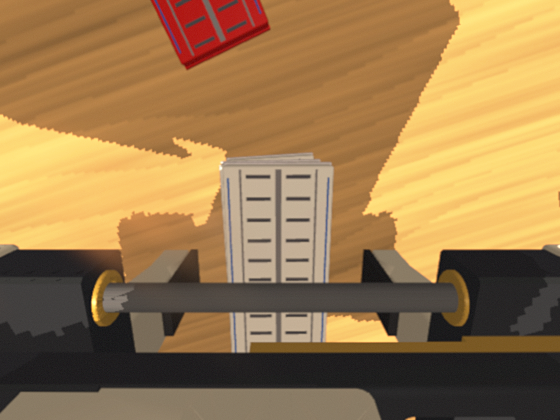

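The board, (222–332, 165) at its near end, sits centred and square between the fingers at (185) and (375). I'll go down the last 6.5 mm and close.

```bash
python3 -m inch '[{"x":0.08,"y":-0.04,"z":0.27,"yaw":0},{"x":0,"y":0,"z":0,"yaw":0},{"x":0,"y":0,"z":0,"yaw":0}]' >/dev/null
python3 need.py .5231 .3218 .0565 162.5
```

```text
t 5.67 tcp [0.5247 0.3231 0.0583] rot [ 1.7861e+02 -6.0000e-02  1.6247e+02] F [0.1 0.8 0.1] w 0.0878 j [  49.   24.  -20.   -1.  -45. -156.]
units xyz [ 0.04 -0.07  0.07] yaw -0.01 | xy in final yaw axes 0.04 -0.07
```

```bash
python3 -m inch '[{"x":0,"y":0,"z":0.06,"yaw":0},{"x":0,"y":0,"z":0,"yaw":0},{"x":0,"y":0,"z":0,"yaw":0},{"x":0,"y":0,"z":0,"yaw":0},{"x":0,"y":0,"z":0,"yaw":0}]' -1 40 >/dev/null
python3 -m inch '[{"x":0,"y":0,"z":0,"yaw":0},{"x":0,"y":0,"z":0,"yaw":0},{"x":0,"y":0,"z":0,"yaw":0},{"x":0,"y":0,"z":0,"yaw":0},{"x":0,"y":0,"z":0,"yaw":0}]'
python3 -m inch '[{"x":0,"y":0,"z":-0.2,"yaw":0},{"x":0,"y":0,"z":-0.3,"yaw":0},{"x":0,"y":0,"z":-0.4,"yaw":0},{"x":0,"y":0,"z":-0.5,"yaw":0},{"x":0,"y":0,"z":0,"yaw":0}]'
python3 - <<'E'
from h import *
i,d=r.capture("wrist");j,_=r.capture("scene")
cv2.imwrite("pics/w4.png",np.vstack([i[100:350],cv2.resize(j[130:260,280:560],(560,260))])[:,:,::-1])
E
```

```text
time_s: 6.5
tcp_pos: [0.5248, 0.3232, 0.0571]
eef_rot: [178.6, -0.1, 162.5]
contact_force: [-0.3, -0.3, -0.5]
gripper_width: 0.0544
time_s: 6.92
tcp_pos: [0.524, 0.3218, 0.0945]
eef_rot: [178.7, -0.1, 162.5]
contact_force: [0.7, 0.8, -0.5]
gripper_width: 0.0543
```

View pics/w4.png

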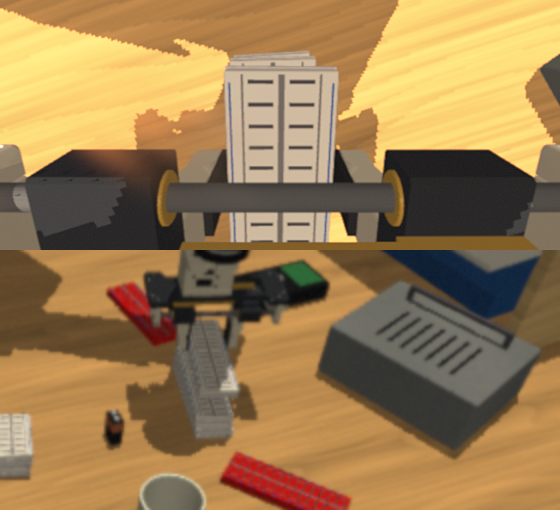

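The board is in the grip (width 54 mm) and clear of the other three, which stay stacked. Carrying it over to the dock.

```bash
python3 -m inch '[{"x":0,"y":0,"z":-0.7,"yaw":0},{"x":0,"y":0,"z":-0.8,"yaw":0},{"x":0,"y":0,"z":-0.8,"yaw":0},{"x":0,"y":0,"z":-0.8,"yaw":0},{"x":0,"y":0,"z":-0.5,"yaw":0}]' >/dev/null
python3 -m inch '[{"x":0,"y":-0.5,"z":0,"yaw":-0.3},{"x":0,"y":-0.8,"z":0,"yaw":-0.4},{"x":0,"y":-0.9,"z":0,"yaw":-0.4},{"x":0,"y":-0.9,"z":0,"yaw":-0.4},{"x":0,"y":-0.9,"z":0,"yaw":-0.4}]' >/dev/null
python3 -m inch '[{"x":0,"y":-0.9,"z":0,"yaw":-0.4},{"x":0,"y":-0.9,"z":0,"yaw":-0.4},{"x":0,"y":-0.9,"z":0,"yaw":-0.4},{"x":0,"y":-0.9,"z":0,"yaw":-0.4},{"x":0,"y":-0.9,"z":0,"yaw":-0.2}]' >/dev/null
python3 need.py .4316 -.3079 .15 177.2
```

```text
t 8.27 tcp [0.4786 0.1031 0.1739] rot [179.17  -0.5  178.1 ] F [ 0.8  0.3 -1.3] w 0.0539 j [  34.    6.  -27.   -1.  -57. -126.]
units xyz [  1.32 -16.51   0.73] yaw 0.23 | xy in final yaw axes 1.07 -16.51
```

```bash
python3 -m inch '[{"x":0.07,"y":-0.9,"z":0,"yaw":0},{"x":0.07,"y":-0.9,"z":0,"yaw":0},{"x":0.07,"y":-0.9,"z":0,"yaw":0},{"x":0.07,"y":-0.9,"z":0,"yaw":0},{"x":0.07,"y":-0.9,"z":0,"yaw":0}]' >/dev/null
python3 -m inch '[{"x":0.07,"y":-0.9,"z":0,"yaw":0.2},{"x":0.07,"y":-0.9,"z":0,"yaw":0},{"x":0.07,"y":-0.9,"z":0,"yaw":0},{"x":0.07,"y":-0.9,"z":0,"yaw":0},{"x":0.07,"y":-0.9,"z":0,"yaw":0}]' >/dev/null
python3 -m inch '[{"x":0.07,"y":-0.9,"z":0,"yaw":0},{"x":0.07,"y":-0.9,"z":0,"yaw":0},{"x":0.07,"y":-0.9,"z":0,"yaw":0},{"x":0.07,"y":-0.9,"z":0,"yaw":0},{"x":0,"y":-0.6,"z":0,"yaw":0}]' >/dev/null
python3 -m inch '[{"x":0,"y":0,"z":0,"yaw":0},{"x":0,"y":0,"z":0,"yaw":0}]' >/dev/null
python3 need.py .4316 -.3079 .1 177.2
```

```text
t 9.68 tcp [ 0.4285 -0.2449  0.1613] rot [179.08  -1.15 177.04] F [-0.5  0.7 -1.3] w 0.0545 j [ -8.   8. -26.  -1. -57. -85.]
units xyz [-0.3  -2.55  2.41] yaw -0.04 | xy in final yaw axes -0.25 -2.51
```

```bash
python3 -m inch '[{"x":-0.1,"y":-0.8,"z":0.5,"yaw":0},{"x":-0.1,"y":-0.8,"z":0.6,"yaw":0},{"x":-0.05,"y":-0.7,"z":0.6,"yaw":0},{"x":0,"y":0,"z":0.6,"yaw":0},{"x":0,"y":0,"z":0,"yaw":0}]' >/dev/null
python3 need.py .4316 -.3079 .06 177.2
python3 - <<'E'
from h import *
c=r.camera_info("wrist");i,d=r.capture("wrist");cv2.imwrite("pics/w5.png",i[:,:,::-1]);np.savez("pics/w5",d=d,**c)
E
```

```text
t 10.1 tcp [ 0.4317 -0.3009  0.1009] rot [179.04  -1.   177.17] F [-1.   0.8 -2.2] w 0.0546 j [-14.  15. -27.  -1. -49. -78.]
units xyz [-0.04 -0.31  1.63] yaw -0.01 | xy in final yaw axes -0.01 -0.28
```

View pics/w5.png

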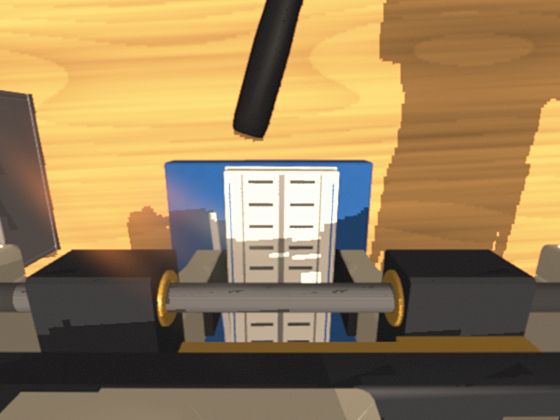

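The deck's front edge runs (167,162)–(372,162) and the board's rear edge (225,168)–(338,169). I'll check these corners against my dock pose.

```bash
cat >> h.py <<'E'
def onplane(px,z,c):
    p=cv2.undistortPoints(np.array(px,float)[:,None],c["mtx"],np.array([float(c["k1"]),0,0,0,0]))[:,0]
    R=c["pose"][:3,:3];t=c["pose"][:3,3];v=np.c_[p,np.ones(len(p))]@R.T
    return t+v*((z-t[2])/v[:,2])[:,None]
def dockf(P,o=(.5225,-.3123),a=-2.8):
    a=np.radians(a);P=np.asarray(P)[:,:2]-o
    return P@np.array([[np.cos(a),-np.sin(a)],[np.sin(a),np.cos(a)]])
E
python3 - <<'E'
from h import *
c=dict(np.load("pics/w5.npz"))
p=onplane([(167,162),(372,162)],.02,c);q=onplane([(225,168),(338,169)],.1,c)
print(p[:,:2].round(4).tolist(),"dock",dockf(p).round(4).tolist(),dockf(q).round(4).tolist())
s=r.get_state();print(dockf(s["tcp_pos"][None]))
E
```

```text
[[0.3789, -0.377], [0.3864, -0.2319]] dock [[-0.1403, -0.0716], [-0.1399, 0.0736]] [[-0.1455, -0.0187], [-0.1449, 0.0337]]
[[-0.09047048  0.00675231]]
```

```bash
python3 need.py .4316 -.3074 .042 177.1
python3 -m inch '[{"x":0,"y":-0.27,"z":0.6,"yaw":0},{"x":0,"y":0,"z":0.7,"yaw":0},{"x":0,"y":0,"z":0.5,"yaw":0},{"x":0,"y":0,"z":0,"yaw":0},{"x":0,"y":0,"z":0,"yaw":0}]' >/dev/null
python3 need.py .4316 -.3074 .039 177.1
```

```text
t 10.15 tcp [ 0.4325 -0.3011  0.1023] rot [179.09  -0.94 177.23] F [ 0.8 -0.8 -1. ] w 0.0543 j [-14.  15. -27.  -1. -49. -78.]
units xyz [-0.02 -0.29  2.41] yaw 0.03 | xy in final yaw axes 0.02 -0.25
t 10.57 tcp [ 0.4353 -0.3049  0.061 ] rot [179.23  -0.62 177.55] F [-0.2 -0.2 -1.5] w 0.0545 j [-14.  18. -29.  -1. -44. -77.]
units xyz [ 0.14 -0.12  0.88] yaw 0.11 | xy in final yaw axes 0.14 -0.11
```

```bash
python3 -m inch '[{"x":0.14,"y":-0.11,"z":0.5,"yaw":0.1},{"x":0,"y":0,"z":0.3,"yaw":0},{"x":0,"y":0,"z":0.1,"yaw":0},{"x":0,"y":0,"z":0,"yaw":0},{"x":0,"y":0,"z":0,"yaw":0}]' >/dev/null
python3 need.py .4316 -.3074 .038 177.1
```

```text
t 10.98 tcp [ 0.4356 -0.3064  0.0436] rot [179.37  -0.22 177.39] F [-1.   0.2 -0.9] w 0.0546 j [-14.  20. -30.  -1. -41. -78.]
units xyz [ 0.16 -0.05  0.22] yaw 0.07 | xy in final yaw axes 0.16 -0.05
```

```bash
python3 -m inch '[{"x":0,"y":-0.05,"z":0.2,"yaw":0.07},{"x":0,"y":0,"z":0.05,"yaw":0},{"x":0,"y":0,"z":0,"yaw":0},{"x":0,"y":0,"z":0,"yaw":0}]' >/dev/null
python3 need.py .4316 -.3074 .038 177.1
python3 -m inch '[{"x":0,"y":0,"z":0,"yaw":0},{"x":0,"y":0,"z":0,"yaw":0},{"x":0,"y":0,"z":0,"yaw":0},{"x":0,"y":0,"z":0,"yaw":0},{"x":0,"y":0,"z":0,"yaw":0}]' 0.5 40 >/dev/null
python3 need.py .4316 -.3074 .038 177.1
python3 - <<'E'
from h import *
c=r.camera_info("wrist");i,d=r.capture("wrist");j,_=r.capture("scene");np.savez("pics/w6",d=d,**c)
cv2.imwrite("pics/w6.png",np.vstack([i[100:350],cv2.resize(j[180:310,80:360],(560,260))])[:,:,::-1])
W=cloud("w",d,c);Z=W[170:230,235:330,2];print(np.percentile(Z,[5,50,95]), W[185,240:320:10,2].round(4),W[240,240:320:10,2].round(4))
E
```

```text
t 11.32 tcp [ 0.4369 -0.3079  0.0385] rot [ 1.7942e+02 -7.0000e-02  1.7712e+02] F [-0.3 -0.2 -0.3] w 0.0542 j [-15.  20. -30.  -1. -40. -78.]
units xyz [0.21 0.01 0.02] yaw 0.0 | xy in final yaw axes 0.21 0.01
t 11.73 tcp [ 0.4378 -0.3084  0.0393] rot [1.7946e+02 2.0000e-02 1.7713e+02] F [0.2 0.7 0.2] w 0.0656 j [-15.  20. -30.  -1. -40. -78.]
units xyz [0.25 0.03 0.05] yaw 0.01 | xy in final yaw axes 0.25 0.03
[0.03233423 0.0333711  0.0344363 ] [0.0335 0.0334 0.0341 0.0335 0.0333 0.033  0.0329 0.0345] [0.0331 0.0328 0.0323 0.0332 0.0337 0.0336 0.0325 0.034 ]
```

View pics/w6.png

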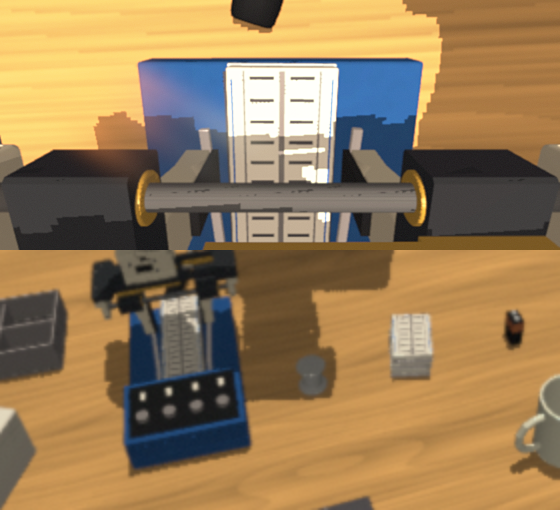

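The board lies flat between the guides (measured top at 33.5 mm). I'll regrip it 3 mm higher so the tips clear the guides, then slide.

```bash
python3 -m inch '[{"x":0,"y":0,"z":0.06,"yaw":0},{"x":0,"y":0,"z":0,"yaw":0},{"x":0,"y":0,"z":0,"yaw":0},{"x":0,"y":0,"z":0,"yaw":0},{"x":0,"y":0,"z":0,"yaw":0}]' -1 20 >/dev/null
python3 need.py .527 -.3125 .038 177.1
python3 -m inch '[{"x":-0.2,"y":0,"z":0,"yaw":0},{"x":-0.3,"y":0,"z":0,"yaw":0},{"x":-0.3,"y":0,"z":0,"yaw":0},{"x":0,"y":0,"z":0,"yaw":0}]' >/dev/null
python3 need.py .527 -.3125 .038 177.1
```

```text
t 12.25 tcp [ 0.4378 -0.3084  0.0378] rot [1.7946e+02 3.0000e-02 1.7713e+02] F [-0.4 -0.5  0.6] w 0.0547 j [-15.  20. -30.  -1. -40. -78.]
units xyz [-3.57  0.02 -0.  ] yaw 0.01 | xy in final yaw axes -3.57 0.02
t 12.58 tcp [ 0.4546 -0.3092  0.0379] rot [179.41  -0.38 177.08] F [ 0.8 -0.5  0.2] w 0.0546 j [-14.  21. -28.  -1. -41. -78.]
units xyz [-2.9   0.02 -0.02] yaw -0.0 | xy in final yaw axes -2.9 0.02
```

```bash
python3 -m inch '[{"x":-0.3,"y":0,"z":0,"yaw":0},{"x":-0.3,"y":0,"z":0,"yaw":0},{"x":-0.3,"y":0,"z":0,"yaw":0},{"x":-0.3,"y":0,"z":0,"yaw":0},{"x":0,"y":0,"z":0,"yaw":0}]' >/dev/null
python3 need.py .527 -.3125 .038 177.1
```

```text
t 13.0 tcp [ 0.4805 -0.3106  0.0379] rot [179.34  -0.94 177.03] F [2.1 0.4 0.6] w 0.0546 j [-14.  23. -25.  -1. -43. -79.]
units xyz [-1.86  0.02 -0.03] yaw -0.02 | xy in final yaw axes -1.86 0.02
```

```bash
python3 -m inch '[{"x":-0.3,"y":0,"z":0,"yaw":0},{"x":-0.3,"y":0,"z":0,"yaw":0},{"x":-0.3,"y":0,"z":0,"yaw":0},{"x":-0.3,"y":0,"z":0,"yaw":0},{"x":0,"y":0,"z":0,"yaw":0}]' >/dev/null
python3 need.py .527 -.3125 .038 177.1
python3 -m inch '[{"x":-0.2,"y":0,"z":0,"yaw":0},{"x":-0.2,"y":0,"z":0,"yaw":0},{"x":0,"y":0,"z":0,"yaw":0},{"x":0,"y":0,"z":0,"yaw":0}]' >/dev/null
python3 need.py .527 -.3125 .038 177.1
```

```text
t 13.42 tcp [ 0.5067 -0.3121  0.0379] rot [179.28  -1.44 176.97] F [ 1.6 -0.1 -0.3] w 0.0547 j [-13.  25. -21.  -1. -45. -79.]
units xyz [-0.81  0.03 -0.02] yaw -0.03 | xy in final yaw axes -0.81 0.02
t 13.75 tcp [ 0.5149 -0.3125  0.0378] rot [179.25  -1.66 176.94] F [-1.9  1.   3.4] w 0.0544 j [-13.  26. -20.  -1. -46. -80.]
units xyz [-0.48  0.03 -0.02] yaw -0.04 | xy in final yaw axes -0.48 0.02
```

```bash
for i in 1; do python3 -m inch '[{"x":-0.2,"y":0,"z":0,"yaw":0},{"x":-0.15,"y":0,"z":0,"yaw":0},{"x":0,"y":0,"z":0,"yaw":0}]'; done
python3 -m inch '[{"x":-0.15,"y":0,"z":0,"yaw":0},{"x":-0.1,"y":0,"z":0,"yaw":0},{"x":0,"y":0,"z":0,"yaw":0}]'
python3 need.py .527 -.3125 .038 177.1
```

```text
time_s: 14.0
tcp_pos: [0.5211, -0.3128, 0.0378]
eef_rot: [179.2, -1.9, 176.9]
contact_force: [0.5, -0.7, 0.7]
gripper_width: 0.0545
time_s: 14.25
tcp_pos: [0.5256, -0.313, 0.0378]
eef_rot: [179.2, -2.1, 176.9]
contact_force: [-1.7, -0.4, 2.0]
gripper_width: 0.0546
t 14.25 tcp [ 0.5256 -0.313   0.0378] rot [179.19  -2.1  176.88] F [-1.7 -0.4  2. ] w 0.0546 j [-13.  27. -19.  -1. -47. -80.]
units xyz [-0.05  0.02 -0.01] yaw -0.06 | xy in final yaw axes -0.06 0.02
```

```bash
python3 -m inch '[{"x":-0.12,"y":0,"z":0,"yaw":0},{"x":0,"y":0,"z":0,"yaw":0},{"x":0,"y":0,"z":0,"yaw":0}]'
python3 -m inch '[{"x":-0.12,"y":0,"z":0,"yaw":0},{"x":0,"y":0,"z":0,"yaw":0},{"x":0,"y":0,"z":0,"yaw":0}]'
```

```text
time_s: 14.5
tcp_pos: [0.527, -0.3131, 0.0377]
eef_rot: [179.2, -2.3, 176.9]
contact_force: [-2.0, -0.3, 3.3]
gripper_width: 0.0545
time_s: 14.75
tcp_pos: [0.5271, -0.3131, 0.0377]
eef_rot: [179.1, -2.6, 176.8]
contact_force: [-2.1, 0.6, 3.1]
gripper_width: 0.0548
```

```bash
python3 -m inch '[{"x":-0.2,"y":0,"z":0,"yaw":0},{"x":-0.2,"y":0,"z":0,"yaw":0},{"x":0,"y":0,"z":0,"yaw":0},{"x":0,"y":0,"z":0,"yaw":0}]'
python3 - <<'E'
from h import *
c=r.camera_info("wrist");i,d=r.capture("wrist");j,_=r.capture("scene");np.savez("pics/w7",d=d,**c)
print(r.get_state()["contact_force"].round(1))
cv2.imwrite("pics/w7.png",np.vstack([i[60:350],cv2.resize(j[180:310,80:360],(560,260))])[:,:,::-1])
E
```

```text
time_s: 15.08
tcp_pos: [0.5272, -0.3132, 0.0373]
eef_rot: [179.0, -3.7, 176.8]
contact_force: [-2.8, 0.1, 2.3]
gripper_width: 0.0548
[-4.1  0.2  5.3]
```

View pics/w7.png

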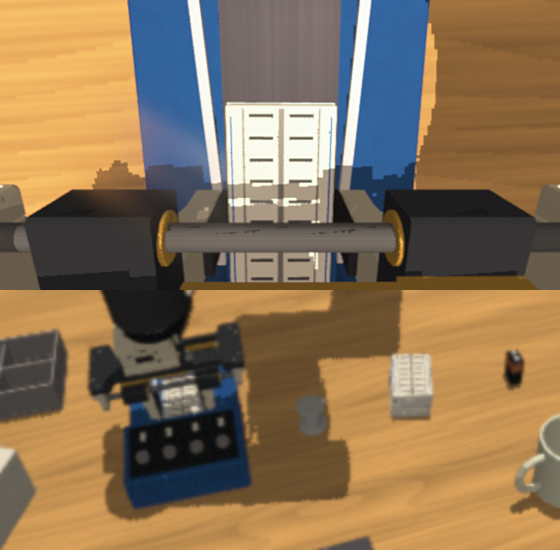

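The arm has stopped advancing and is only tilting, so the board seems to be at the stop. Its rear edge is at (227–336, 163) in the wrist image, so I'll check where that lies.

Run:
```python
from h import *
c=dict(np.load("pics/w7.npz"))
q=onplane([(226,163),(336,163)],.034,c);print(q.round(4)[:,:2].tolist(),dockf(q).round(4).tolist())
g=onplane([(212,245),(193,60),(349,250),(363,60)],.024,c);print("guides",dockf(g).round(4).tolist())
W=cloud("w",c["d"],c);print(W[175:240:10,240:325:20,2].round(4)); s=r.get_state();print(dockf(s["tcp_pos"][None]))
```

```text
[[0.4696, -0.3358], [0.4727, -0.2834]] [[-0.0517, -0.0261], [-0.0512, 0.0264]]
guides [[-0.0078, -0.037], [-0.0996, -0.0411], [-0.0039, 0.0367], [-0.0992, 0.0399]]
[[0.034  0.0331 0.0347 0.0344 0.0345]
 [0.0333 0.0333 0.0347 0.0332 0.0337]
 [0.032  0.0325 0.0329 0.034  0.0333]
 [0.0327 0.0332 0.0334 0.0327 0.033 ]
 [0.0331 0.0336 0.0338 0.0329 0.034 ]
 [0.0326 0.033  0.0342 0.0321 0.0337]
 [0.0326 0.0336 0.0334 0.0328 0.033 ]]
[[ 0.00481799 -0.00063363]]
```

The rear edge is at dock x ≈ -51 mm (nominal -50), centred and flat, so it is home. Releasing and backing off upward.

```bash
python3 -m inch '[{"x":0,"y":0,"z":0,"yaw":0},{"x":0,"y":0,"z":0,"yaw":0},{"x":0,"y":0,"z":0,"yaw":0},{"x":0,"y":0,"z":0,"yaw":0},{"x":0,"y":0,"z":0,"yaw":0}]' 0.6
python3 -m inch '[{"x":0.1,"y":0,"z":-0.3,"yaw":0},{"x":0.2,"y":0,"z":-0.5,"yaw":0},{"x":0.3,"y":0,"z":-0.8,"yaw":0},{"x":0.4,"y":0,"z":-0.8,"yaw":0},{"x":0.4,"y":0,"z":-0.8,"yaw":0}]'
python3 -m inch '[{"x":0.8,"y":0,"z":-0.6,"yaw":0},{"x":0.8,"y":0,"z":-0.6,"yaw":0},{"x":0.8,"y":0,"z":-0.6,"yaw":0},{"x":0.8,"y":0,"z":-0.6,"yaw":0},{"x":0,"y":0,"z":0,"yaw":0}]'
python3 - <<'E'
from h import *
c=r.camera_info("wrist");i,d=r.capture("wrist");j,_=r.capture("scene");np.savez("pics/w8",d=d,**c)
cv2.imwrite("pics/w8.png",np.hstack([cv2.resize(i,(400,300)),cv2.resize(j,(400,300))])[:,:,::-1])
cv2.imwrite("pics/w8b.png",np.vstack([i[100:350],cv2.resize(j[110:270,80:440],(560,249))])[:,:,::-1])
E
```

```text
time_s: 15.6
tcp_pos: [0.5299, -0.3127, 0.0363]
eef_rot: [179.0, -3.5, 176.8]
contact_force: [-1.8, 0.3, 2.7]
gripper_width: 0.0697
time_s: 16.02
tcp_pos: [0.4971, -0.3114, 0.1188]
eef_rot: [178.9, -3.9, 176.9]
contact_force: [0.5, -0.2, -0.2]
gripper_width: 0.0701
time_s: 16.43
tcp_pos: [0.4181, -0.3092, 0.1975]
eef_rot: [179.1, -3.2, 176.9]
contact_force: [0.8, -0.2, 0.0]
gripper_width: 0.0702
```

View pics/w8b.png

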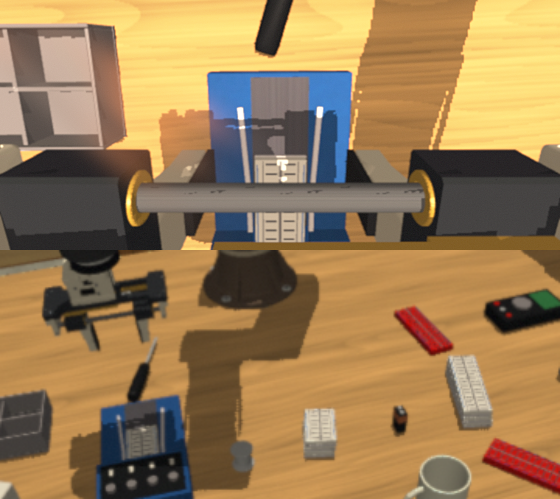

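Final view: the board is released, with its rear edge at about (254–307, 255) in the wrist image, and everything else is in place. One last numeric check before handing in.

Run:
```python
from h import *
c=dict(np.load("pics/w8.npz"))
q=onplane([(254,255),(307,255)],.034,c);f=onplane([(209,172),(352,172)],.02,c)
print("rear",dockf(q).round(4).tolist(),"deck front",dockf(f).round(4).tolist())
W=cloud("w",c["d"],c);D=dockf(W.reshape(-1,3)).reshape(420,560,2)
m=(D[...,0]>-.08)&(D[...,0]<.03)&(abs(D[...,1])<.03)&(W[...,2]>.027)&(W[...,2]<.04)
print("wrist top z",np.median(W[m][:,2]),"x from",np.percentile(D[m][:,0],[.5,2]),"y",np.percentile(D[m][:,1],[1,99]))
for n in("top","scene"):
    _,d=r.capture(n);W=cloud(n,d,r.camera_info(n));D=dockf(W.reshape(-1,3)).reshape(420,560,2)
    m=(D[...,0]>-.08)&(D[...,0]<.035)&(abs(D[...,1])<.035)&(W[...,2]>.028)&(W[...,2]<.04)
    print(n,m.sum(),np.median(W[m][:,2]),np.percentile(D[m][:,0],[.5,2]),np.percentile(D[m][:,1],[1,99]))
    m=(np.hypot(W[...,0]-.552,W[...,1]-.313)<.12)&(W[...,2]>.034)&(W[...,2]<.048)
    print(" stack",np.median(W[m][:,2]),rect(W[m]))
```

```text
rear [[-0.0561, -0.027], [-0.0554, 0.0279]] deck front [[-0.1406, -0.0716], [-0.1395, 0.0743]]
wrist top z 0.03326152175410929 x from [-0.05119233 -0.05088531] y [-0.02662564  0.02616115]
  return _methods._mean(a, axis=axis, dtype=dtype,
  ret = ret.dtype.type(ret / rcount)
Traceback (most recent call last):
IndexError: index -1 is out of bounds for axis 0 with size 0
```

The depth puts the rear edge at -51 mm. My pixel reading of -56 mm was the bottom of the rear face projected at the top's height, and corrected to the deck height it comes to about -50 mm. The top view is blocked by the arm. Handing in.

Run:
```python
from h import *
_,d=r.capture("scene");W=cloud("s",d,r.camera_info("scene"))
m=(np.hypot(W[...,0]-.552,W[...,1]-.313)<.12)&(W[...,2]>.034)&(W[...,2]<.048)
print("stack",np.median(W[m][:,2]),rect(W[m]))
c=dict(np.load("pics/w8.npz"));print(dockf(onplane([(254,255),(307,255)],.02,c)).round(4).tolist())
print(r.get_state()["time_s"]);print(r.close_job())
```

```text
stack 0.042229718859752685 (array([0.55376917, 0.310401  ]), 166.297607421875, 54.817626953125, 163.6799087524414)
[[-0.0509, -0.028], [-0.0503, 0.0293]]
16.6333
the job is handed in; nothing more can be done
None
```

I took the top board off the long stack, laid it flat between the dock's guides and slid it under the hood until it stopped moving. I then let go, backed the arm away and handed in at 16.6 s; no verdict was reported.

**Board position:** the last wrist-camera check puts the board's rear edge at -50 to -51 mm along the dock (nominal -50 mm). It is centred to within about 1 mm, square to the dock, with its top at 33 mm (nominal 34 mm). All of this is inside the judging limits.

**Other objects:** the remaining three long boards still form a stack 42 mm high within a few mm of where it was measured. Nothing else looks moved in the final picture. I did not measure the short boards or the other items individually.

**Checks that failed or disagreed:**
- **Rear edge:** my first pixel reading gave -56 mm. I had projected the bottom of the rear face at the wrong height; corrected, it gives -50 to -51 mm, which matches the depth reading.
- **Top camera:** it gave no usable reading of the board at the end, probably because the arm blocked its view, so the position rests on the wrist camera.
- **Contact with the stop:** the measured force stayed small, at 2–4 N. I judged the board home because the tool stopped advancing (it only tilted, by up to 3.7°) and the rear edge was in the right place.

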